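Mount a coil former between the centres of a hand coil winder

TASK

Get the coil winder ready for a long coil: lay the longer of the two brown tubes in the winder's two V-rests, clear of the cone at either end, and let go of it. Then slide the tailstock up by its knob until the tube is held snugly between the two cones, and leave it there.

Things in the scene. Friction and masses are not known exactly. Their poses are not given: they have to be found in the camera images.
- former: The longer of the two plain brown tubes on the bench: 150 mm long, 22 mm outside, 14 mm inside diameter, 50 to 100 g, open at both ends (the other one is 90 mm long and not wanted). Origin on its axis at mid-length, 11 mm above the bench as it lies there; y axis along the tube (either end may face either way; x and z turn as it rolls).
- winder: Coil winder fixed to the bench; bed 355 x 60 x 14 mm. Origin on the bench midway between its two V-rests; z up, y along the bed to the headstock (block 86 mm high from y = 112 mm). V-rests 12 mm thick at y = -42 and +42 mm, mouth 50 mm wide, tops 60 mm high; a 22 mm tube lies in them at x = 0, z = 49.5 mm. Fixed headstock cone: tip at y = 89.5 mm, z = 50. Snug, the tube's middle is at y = 24 mm.
- tailstock (a joint): Travel (m) of the tailstock, a 44 mm block with a cone facing the headstock's: 0 = fully back, grows towards the headstock (winder +y), up to 0.1. Starts at 0 to 0.024. Its cone's tip is at winder y = -123 mm + travel; each cone goes 9.5 mm into the tube. It pushes the tube along the rests and stops at about 0.0815, tube snug. Friction about 2.5 N; it stays where left.
- tailstock_knob (a point): Upright round black knob on top of the tailstock, 24 mm diameter. The point is on its axis, 86 mm above the bench: 16 mm below the knob's top, 22 mm above the block. It lies at winder x = 0, y = -175 mm + travel and slides with the tailstock.
Things that resemble listed ones, but are neither listed nor needed, are in the scene too. Leave any orange look-alike of the former alone.

How it is judged:
On the way:
1. the long tube lies in both V-rests, clear of both cones, and has been let go (x of former in the frame of winder between -0.006 and 0.006 m and y of former in the frame of winder between -0.025 and 0.0145 m and z of former in the frame of winder between 0.044 and 0.055 m and angle between the y axis of former and the y axis of winder, either way round below 0.18 rad and contact force between the fingers and former below 0.1 N and linear speed of former below 0.03 m/s and value of joint tailstock below 0.055 m), for 0.2 s.
At the end, for the whole second after the job is handed in: The long tube is at rest between the two cones: on the winder's axis within 5 mm and 10 degrees, its middle within 6 mm of winder y = 24 mm, the tailstock within about 4 mm of its snug position (travel 0.0765 to 0.0855 m), and nothing is held (x of former in the frame of winder between -0.005 and 0.005 m and y of former in the frame of winder between 0.018 and 0.03 m and z of former in the frame of winder between 0.045 and 0.055 m and angle between the y axis of former and the y axis of winder, either way round below 0.18 rad and contact force between the fingers and former below 0.1 N and linear speed of former below 0.02 m/s and value of joint tailstock between 0.0765 and 0.0855 m); the robot touches nothing.
It also fails if it takes over 48 s, if anything falls off the work surface, if the arm or the gripper's body presses on something with over 40 N, if the wrist force passes 120 N, or if a joint passes its speed limit or range.

ROBOT

A 6-joint arm with a two-finger parallel gripper is mounted at the origin on the work surface. World frame = base frame: x ahead of the robot, y to its left, z up, the work surface at z = 0. Lengths are in m, angles in rad, forces in N, time in s.
With the tool pointing down it reaches from about 0.425 to 0.95 m from the base axis. Payload 3.5 kg.
Tool frame: the origin (TCP) lies on the centre line of the jaws, within the pads' length; the fingertips stand 11 mm ahead of it and the grasp point (between the pads) lies 8 mm behind it; x points along the fingers, y is the direction in which the jaws open and shut, and the axes are right-handed (so a half turn about x gives the same grasp; the last joint's range is limited). The gripper opens to 85 mm and grips with 20 to 120 N. Pads are 22 mm wide; open, the fingers measure 114 mm over their backs; the gripper's body (76 mm by 85 mm) begins 54 mm behind the grasp point. The pads swing forward as they close: fully open they stand 13 mm farther back than shut.
Start: joints at [1.027, 0.286, 1.577, -0, 1.279, -0.15], TCP at [0.259, 0.623, 0.242] pointing down, gripper open.
Joint ranges: [-2.77, 2.77], [-0.9, 2.22], [0.21, 2.48], [-1.53, 4.67], [0.24, 2.81], [-2.84, 2.84]. Speed limits (rad/s): [2.79, 2.79, 3.14, 3.14, 3.14, 3.14].

INTERFACE

Orientations are given as a unit quaternion [x, y, z, w].
In Python, from plant import ctrl gives the robot as it stands. The module is installed in compiled form; this text tells all that it offers.
- The arm moves only by the tool drive_tool, never from a script. Its argument "series" is a list of rows, each a list of 2 entries, a list of its own where there are three numbers: the shift along the tool's x, y, z in units of 50 mm (1.0 is 50 mm), then the turn, a rotation vector about the tool's x, y, z in degrees. A call has 1 to 5 rows; each row shifts and turns the pose as measured when the row begins, along the tool's axes as they then stand; what a row does not reach is not made up. A row lasts 1/10 s, in which the tool goes at most 50 mm and 8.59 degrees, less where a joint would pass 70% of its speed; a pose out of reach is approached as far as the arm can. A call is refused whole if a number of a shift passes 1 or a number of a turn 8.59, either way. A call with a gripper value outside its range is refused whole. "grip" is the gripper's target within -1 to 1 (fully open at 1, half-way at 0, shut at -1), set as the call begins (left out, the last holds). The fingers move at their own pace and stop on an object; "newtons" is the grip in N (left out, the last holds). Time passes only in rows, so rows that do not move let the fingers close. It gives the time, the measured TCP pose, the force and the opening at its end, in the units of the state.
- ctrl.get_state(): the state, without advancing time (a new reading comes with each control period).
- ctrl.read_camera(name): name is "side" or "top"; returns a dict with "img" (480x640x3 uint8, red, green, blue), "camera_matrix" (3x3 intrinsics, pixels), "R" (3x3) and "t" (3): a world point X has camera coordinates R X + t. Camera axes: x right, y down, z forward; pixel columns grow to the right and rows downward; lengths in m; the calibration is good to about 2 mm. A picture is of the moment at which its call begins. There is no depth.
- ctrl.sign_off(): hands the job in, once; it reports no verdict.
The state is a dict: "time": time; "qpos": joint angles; "dq": joint speeds; "joint_efforts": joint torques, N m; "eef_pos": TCP position; "tcp_rot": TCP orientation; "contact_force": force on the tool from outside, world axes, zero at the start; "wrist_torque": the same for the moment, N m; "opening": opening from 0.0 (shut) to 1.0 (fully open).
Only numpy, scipy, OpenCV 4.12 (cv2) and the standard library are available. Lean on these libraries where they do the work, as an engineer would, in place of code of your own. Each camera call takes 0.05 s, during which the arm holds its last target.

## Working session

There is one attempt and no reset: what is moved stays moved. The work goes in short steps, Python scripts to look and compute and a tool call to move; the robot and the scene stay as the last step left them, time stands still between calls to the robot, and variables do not carry over. Pictures are saved under pics/ and viewed, and the job is handed in when it is done.

Besides the shell and the picture viewer there is one more tool, called after "Call:" as name(argument=value, ...), one argument or row to a line, values as JSON. drive_tool: Moves the arm, as the interface text tells. Its arguments: {"type":"object","properties":{"series":{"type":"array"},"grip":{"type":"number"},"newtons":{"type":"number"}},"required":["series"]}

```bash
mkdir -p pics; ls
python3 - <<'E'
from plant import ctrl
import cv2,numpy as np,pickle
s=ctrl.get_state();print({k:np.round(v,3) for k,v in s.items()})
for n in("top","side"):
    c=ctrl.read_camera(n);cv2.imwrite(f"pics/{n}0.png",c["img"][:,:,::-1]);pickle.dump(c,open(f"{n}0.pkl","wb"))
    print(n,c["camera_matrix"],c["R"],c["t"],-c["R"].T@c["t"])
E
```

```text
pics
{'time': np.float64(0.0), 'qpos': array([ 1.027,  0.287,  1.578, -0.   ,  1.279, -0.15 ]), 'dq': array([-0.   ,  0.   , -0.001, -0.001, -0.001, -0.   ]), 'joint_efforts': array([-1.0000e-03, -4.0596e+01, -2.9263e+01, -0.0000e+00,  6.0000e-03,
        0.0000e+00]), 'eef_pos': array([0.259, 0.623, 0.241]), 'tcp_rot': array([ 0.138,  0.694, -0.139,  0.693]), 'contact_force': array([ 0.35 , -0.068, -0.391]), 'wrist_torque': array([-0.011, -0.014, -0.002]), 'opening': np.float64(1.002)}
top [[457.02985463   0.         323.41429832]
 [  0.         457.02985463 244.78101886]
 [  0.           0.           1.        ]] [[ 0.00986461 -0.99994432  0.00374917]
 [-0.99536362 -0.01017803 -0.09564342]
 [ 0.09567626 -0.0027883  -0.9954086 ]] [0.04373978 0.44380909 1.12349575] [0.33382807 0.05138709 1.16062077]
side [[568.15408365   0.         329.33910789]
 [  0.         568.15408365 237.71885156]
 [  0.           0.           1.        ]] [[ 0.7360389  -0.67686565 -0.00998142]
 [-0.50085361 -0.53460155 -0.68069585]
 [ 0.45540356  0.50601786 -0.73249814]] [-0.28398942  0.28313018  1.10259432] [-0.15129135 -0.59879326  0.99753921]
```

View pics/top0.png

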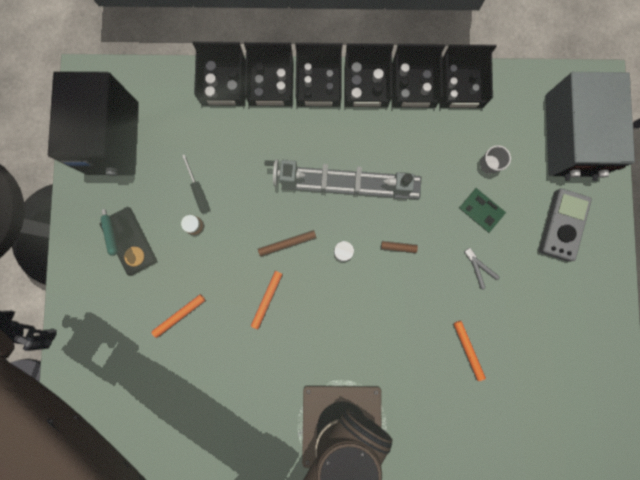

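View pics/side0.png

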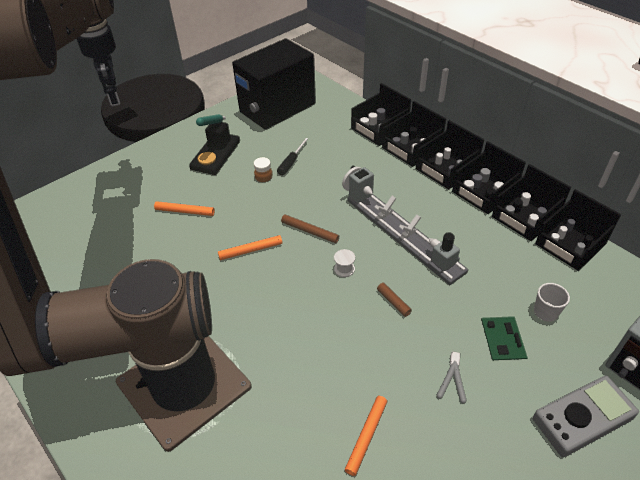

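Top view: there are two brown tubes, one at about (287,243), ~57 px long, and one at (399,247), ~35 px long. The three long orange ones are look-alikes. The tube at (287,243) fits, being brown and the longer. The winder's headstock is at (288,171) and the black tailstock knob at (405,180). I'll measure these and confirm with a crop.

```bash
cat > h.py <<'E'
import cv2,numpy as np,pickle
def ray(c,uv):
    K=c["camera_matrix"];d=c["R"].T@np.linalg.solve(K,[uv[0],uv[1],1.]);o=-c["R"].T@c["t"];return o,d
def onz(c,uv,z):
    o,d=ray(c,uv);return o+d*(z-o[2])/d[2]
def tri(c1,u1,c2,u2):
    o1,d1=ray(c1,u1);o2,d2=ray(c2,u2)
    s=np.linalg.lstsq(np.c_[d1,-d2],o2-o1,rcond=None)[0]
    a=o1+d1*s[0];b=o2+d2*s[1];return (a+b)/2,np.linalg.norm(a-b)
def proj(c,X):
    p=c["camera_matrix"]@(c["R"]@np.asarray(X,float)+c["t"]);return p[:2]/p[2]
def brown(img):
    h=cv2.cvtColor(img,cv2.COLOR_RGB2HSV)
    return cv2.inRange(h,(3,100,30),(15,255,140))
E
python3 - <<'E'
from h import *
for n in("top","side"):
    c=pickle.load(open(f"{n}0.pkl","rb"));m=brown(c["img"])
    cs,_=cv2.findContours(m,cv2.RETR_EXTERNAL,cv2.CHAIN_APPROX_NONE)
    for k in cs:
        a=cv2.contourArea(k)
        if a<80: continue
        r=cv2.minAreaRect(k);b=cv2.boxPoints(r)
        M=cv2.moments(k);ct=(M['m10']/M['m00'],M['m01']/M['m00'])
        e=sorted([(np.linalg.norm(b[i]-b[(i+1)%4]),i) for i in range(4)])
        i,j=e[0][1],e[1][1]
        p=[(b[i]+b[(i+1)%4])/2,(b[j]+b[(j+1)%4])/2]
        w=[onz(c,q,.011) for q in p]
        print(n,a,np.round(ct,1),np.round(r[1],1),np.round(w,4).tolist(),"L",np.linalg.norm(w[0]-w[1]).round(4), "c",onz(c,ct,.011).round(4))
t=pickle.load(open("top0.pkl","rb"))["img"];s=pickle.load(open("side0.pkl","rb"))["img"]
a=cv2.resize(t[150:275,240:440],None,fx=4,fy=4,interpolation=cv2.INTER_CUBIC);cv2.imwrite("pics/ct.png",a[:,:,::-1])
a=cv2.resize(s[155:325,270:480],None,fx=3.5,fy=3.5,interpolation=cv2.INTER_CUBIC);cv2.imwrite("pics/cs.png",a[:,:,::-1])
E
```

```text
top 122.0 [400.6 246.7] [34.2  5.3] [[0.4477, -0.0999, 0.011], [0.4367, -0.1856, 0.011]] L 0.0864 c [ 0.4414 -0.1469  0.011 ]
top 119.0 [275.7 246.2] [ 4.6 41.5] [[0.4581, 0.1108, 0.011], [0.4257, 0.2101, 0.011]] L 0.1045 c [0.4394 0.1685 0.011 ]
side 329.0 [393.9 299. ] [41.   9.2] [[0.4466, -0.0962, 0.011], [0.4354, -0.1916, 0.011]] L 0.0961 c [ 0.4415 -0.1448  0.011 ]
side 407.5 [309.8 228.1] [59.6  8.1] [[0.4227, 0.2123, 0.011], [0.4737, 0.067, 0.011]] L 0.154 c [0.449  0.1381 0.011 ]
side 131.5 [263.  175.7] [11.6 16.4] [[0.504, 0.3552, 0.011], [0.4696, 0.3815, 0.011]] L 0.0433 c [0.4856 0.3671 0.011 ]
```

View pics/ct.png

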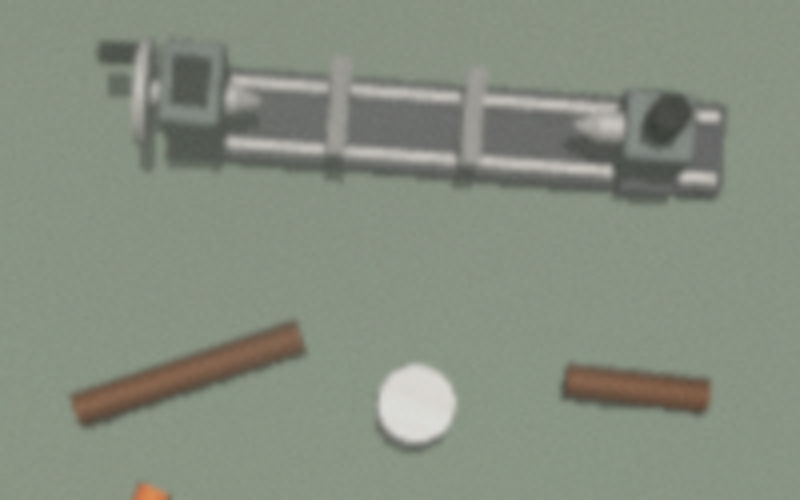

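View pics/cs.png

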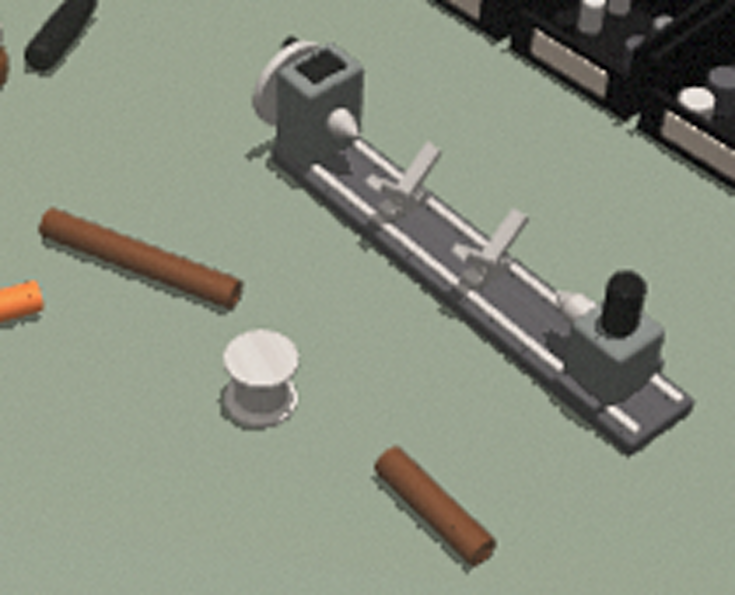

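The crop confirms it: the brown tube at left (287,243) is clearly the longer, measuring ~150 mm against ~90 mm for the other. Next I'll enlarge the winder for landmarks and refine the tube mask.

Run:
```python
from h import *
T=pickle.load(open("top0.pkl","rb"));S=pickle.load(open("side0.pkl","rb"))
for n,c,(x0,y0,x1,y1) in(("top",T,(250,225,325,262)),("side",S,(275,208,345,248))):
    im=c["img"][y0:y1,x0:x1].astype(int)
    m=((im[:,:,0]-im[:,:,1])>8).astype(np.uint8)*255
    cs,_=cv2.findContours(m,cv2.RETR_EXTERNAL,cv2.CHAIN_APPROX_NONE);k=max(cs,key=cv2.contourArea)+np.array([x0,y0])
    r=cv2.minAreaRect(k);b=cv2.boxPoints(r)
    e=sorted([(np.linalg.norm(b[i]-b[(i+1)%4]),i) for i in range(4)]);i,j=e[0][1],e[1][1]
    p=[(b[i]+b[(i+1)%4])/2,(b[j]+b[(j+1)%4])/2];w=np.array([onz(c,q,.012) for q in p])
    d=w[0]-w[1];print(n,np.round(p,1).tolist(),np.round(r[1],1),w.round(4).tolist(),np.linalg.norm(d),w.mean(0).round(4),np.arctan2(d[1],d[0])%np.pi)
a=T["img"];
for nm,im,(x0,y0,x1,y1),f in(("a",a,(260,155,350,205),8),("b",a,(340,160,430,210),8),("c",S["img"],(335,155,435,225),8),("d",S["img"],(380,200,475,285),7)):
    z=cv2.resize(im[y0:y1,x0:x1],None,fx=f,fy=f,interpolation=cv2.INTER_CUBIC)
    for u in range(x0,x1,10): cv2.putText(z,str(u),((u-x0)*f,10),0,.35,(255,255,0));cv2.line(z,((u-x0)*f,0),((u-x0)*f,4),(255,0,0))
    for v in range(y0,y1,10): cv2.putText(z,str(v),(0,(v-y0)*f+4),0,.35,(255,255,0))
    cv2.imwrite(f"pics/w{nm}.png",z[:,:,::-1])
```

```text
top [[314.5, 233.5], [258.1000061035156, 252.3000030517578]] [ 7.6 59.5] [[0.4727, 0.071, 0.012], [0.4235, 0.2125, 0.012]] 0.14981751989238895 [0.4481 0.1418 0.012 ] 1.9051252925546434
side [[281.5, 217.3000030517578], [337.79998779296875, 238.89999389648438]] [60.3  9. ] [[0.4219, 0.2125, 0.012], [0.4734, 0.0655, 0.012]] 0.15572023700550724 [0.4477 0.139  0.012 ] 1.9076631760605147
```

View pics/wa.png

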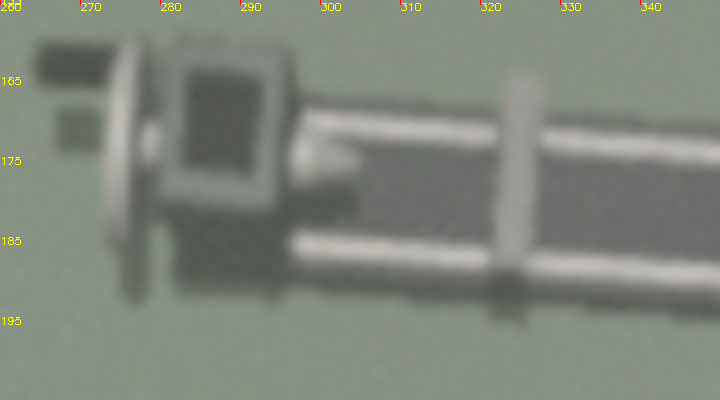

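View pics/wb.png

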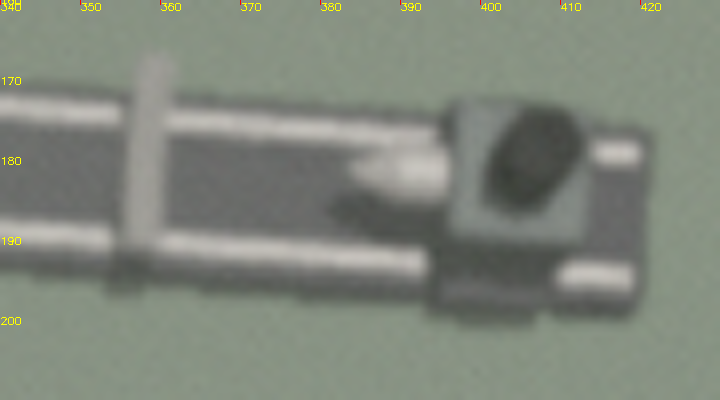

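View pics/wc.png

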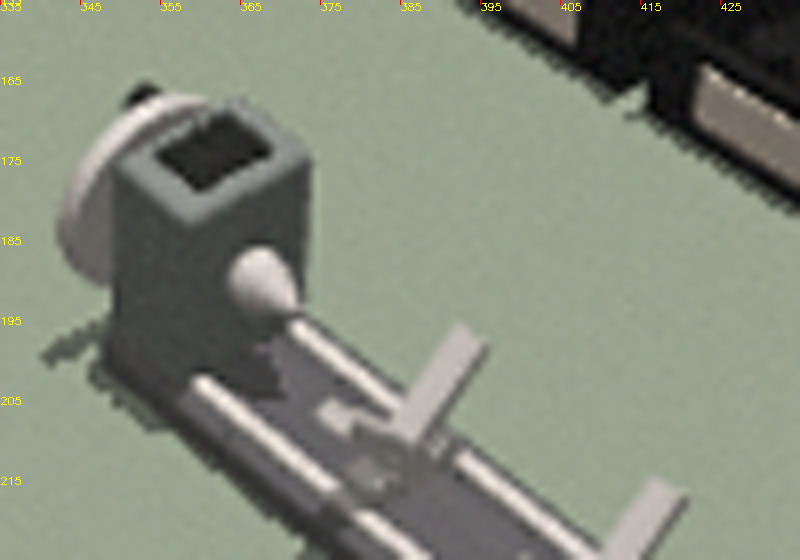

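View pics/wd.png

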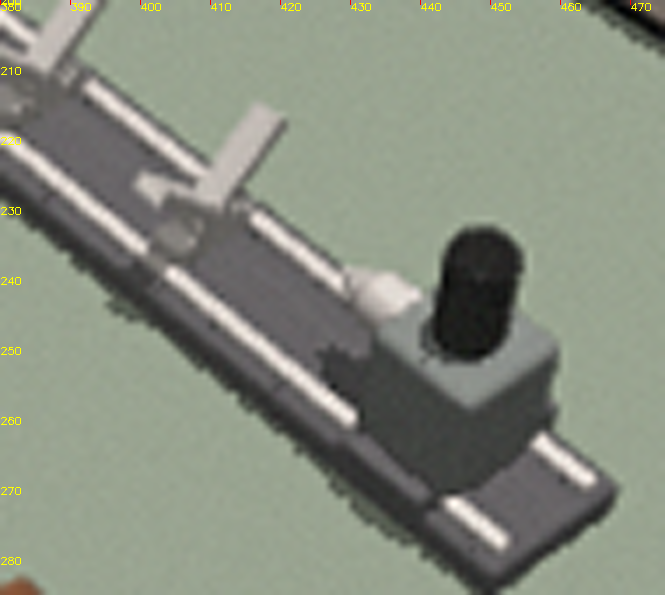

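Run:
```python
from h import *
T=pickle.load(open("top0.pkl","rb"));S=pickle.load(open("side0.pkl","rb"))
r1f,r1n,r2f,r2n=(324.9,163.6),(323.4,188),(358.9,166.5),(357.2,189.8)
W=[onz(T,u,.06) for u in(r1f,r1n,r2f,r2n)]
for w in W: print(w.round(4))
m1=(W[0]+W[1])/2;m2=(W[2]+W[3])/2;d=m1-m2
print("rests",m1.round(4),m2.round(4),np.linalg.norm(d),"orig",((m1+m2)/2).round(4),"yawdir",np.arctan2(d[1],d[0]))
print("tri far tips",tri(T,r1f,S,(394.1,196.5)),tri(T,r2f,S,(418.1,215.7)))
print("knob top",tri(T,(408.4,177.2),S,(448.9,236.1)), onz(T,(408.4,177.2),.102),onz(S,(448.9,236.1),.102))
# rails from white pixels in top
im=T["img"].astype(int).min(2)
for (u0,u1) in((300,320),(328,352),(362,392)):
    for u in (u0,u1):
        pass
def peaks(u):
    col=im[160:205,u].astype(float);return col
pts=[[],[]]
for u in list(range(302,320))+list(range(330,354))+list(range(364,390)):
    vu=168.5+ (u-300)*(177-169)/(393-300.); vl=185.5+(u-300)*(192.5-185.5)/(390-300.)
    for k,v in enumerate((vu,vl)):
        r=np.arange(int(v)-3,int(v)+5);w=np.clip(im[r,u]-125,0,None)
        if w.sum()>0: pts[k].append((u,(r*w).sum()/w.sum()))
for p in pts:
    P=np.array([onz(T,q,.017) for q in p]);l=cv2.fitLine(P[:,:2].astype(np.float32),cv2.DIST_HUBER,0,.001,.001).ravel();print("rail",l, np.arctan2(l[1],l[0])%np.pi)
print("bed end", onz(T,(421,175.9),.014),onz(T,(419.5,199),.014))
```

```text
[0.6404 0.0466 0.06  ]
[0.5793 0.0497 0.06  ]
[ 0.634  -0.0371  0.06  ]
[ 0.5757 -0.0331  0.06  ]
rests [0.6098 0.0482 0.06  ] [ 0.6048 -0.0351  0.06  ] 0.08340754869414717 orig [0.6073 0.0065 0.06  ] yawdir 1.5109645089135084
tri far tips (array([0.6423896 , 0.04639859, 0.05373858]), np.float64(0.0006518113709375452)) (array([ 0.63551482, -0.03745067,  0.05375342]), np.float64(0.0004641183508429262))
knob top (array([ 0.59863658, -0.15122613,  0.09937646]), np.float64(4.658636963276179e-05)) [ 0.59800057 -0.15074092  0.102     ] [ 0.59642334 -0.1525226   0.102     ]
rail [0.0676     0.9977125  0.6302187  0.02785578] 1.5031447
rail [ 0.06635586  0.997796    0.5858208  -0.03280061] 1.5043917
bed end [ 0.62370016 -0.19984174  0.014     ] [ 0.56367437 -0.19538427  0.014     ]
```

Winder origin is at about (0.608, 0.006) with its y axis at 1.504 rad. The rest spacing measures 83.4 mm (should be 84), and the knob lies at winder (0.0003, -0.158), so travel ≈ 0.017 — consistent. The tube is centred at about (0.448, 0.1405), at 1.906 rad, and measures 150–156 mm. Next, the approach moves.

```bash
cat >> h.py <<'E'
from scipy.spatial.transform import Rotation as Ro
O=np.array([.608,.006]);WY=1.504
ey=np.array([np.cos(WY),np.sin(WY)]);ex=np.array([ey[1],-ey[0]])
def wpt(x,y): return O+ex*x+ey*y
def plan(target,jaw):
    """remaining shift (units of 50mm, current tool axes) and turn (deg rotvec) to put TCP at target, tool x down, tool y along jaw angle (mod pi)"""
    from plant import ctrl
    s=ctrl.get_state();R=Ro.from_quat(s["tcp_rot"]).as_matrix();p=np.array(s["eef_pos"])
    best=None
    for a in(jaw,jaw+np.pi):
        x=np.array([0,0,-1.]);y=np.array([np.cos(a),np.sin(a),0]);G=np.c_[x,y,np.cross(x,y)]
        rv=Ro.from_matrix(R.T@G).as_rotvec(degrees=True)
        if best is None or np.linalg.norm(rv)<np.linalg.norm(best): best=rv
    print("t",round(float(s["time"]),2),"pos",p.round(4),"q",np.round(s["qpos"],2),"F",np.round(s["contact_force"],1),"op",round(float(s["opening"]),3))
    print("world d",(np.array(target)-p).round(4),"tool shift u",(R.T@(np.array(target)-p)/.05).round(3),"turn",best.round(2)); print("axes y",R[:,1].round(3),"z",R[:,2].round(3))
E
python3 -c "
from h import *
plan([.448,.1405,.10],1.906-np.pi/2)"
```

```text
t 0.1 pos [0.2587 0.6228 0.241 ] q [ 1.03  0.29  1.58 -0.    1.28 -0.15] F [-0.3 -0.2  1.2] op 1.001
world d [ 0.1893 -0.4823 -0.141 ] tool shift u [ 2.835 -7.449  7.199] turn [4.823e+01 4.000e-02 1.300e-01]
axes y [ 0.384  0.923 -0.002] z [ 0.923 -0.384 -0.   ]
```

Call:
drive_tool(
  series=[
    [[0.1,-0.68,0.65],[0,0,0]],
    [[0.1,-0.68,0.65],[0,0,0]],
    [[0.1,-0.68,0.65],[0,0,0]],
    [[0.1,-0.68,0.65],[0,0,0]],
    [[0.1,-0.68,0.65],[0,0,0]],
  ],
  grip=0.2,
  newtons=40,
)

```text
time: 0.6
eef_pos: [0.343, 0.4005, 0.2121]
tcp_rot: [0.134, 0.695, -0.136, 0.693]
contact_force: [1.3, 0.4, 0.5]
opening: 0.6
```

Call:
drive_tool(
  series=[
    [[0.1,-0.68,0.65],[0,0,0]],
    [[0.1,-0.68,0.65],[0,0,0]],
    [[0.1,-0.68,0.65],[0,0,0]],
    [[0.1,-0.68,0.65],[0,0,0]],
    [[0.1,-0.68,0.65],[0,0,0]],
  ],
)

```text
time: 1.1
eef_pos: [0.43, 0.1724, 0.1848]
tcp_rot: [0.132, 0.695, -0.136, 0.693]
contact_force: [0.9, 1.0, 0.1]
opening: 0.598
```

Call:
drive_tool(
  series=[
    [[0,0,0],[8.5,0,0]],
    [[0,0,0],[8.5,0,0]],
    [[0,0,0],[8.5,0,0]],
    [[0,0,0],[8.5,0,0]],
    [[0,0,0],[8.5,0,0]],
  ],
)

```text
time: 1.6
eef_pos: [0.4303, 0.1643, 0.1817]
tcp_rot: [0.377, 0.598, -0.384, 0.594]
contact_force: [-0.5, -0.1, 1.0]
opening: 0.605
```

```bash
python3 -c "
from h import *
plan([.448,.1405,.10],1.906-np.pi/2)"
```

```text
t 1.6 pos [0.4303 0.1643 0.1817] q [ 0.15 -0.13  2.14 -0.01  1.15 -0.29] F [-0.5 -0.1  1. ] op 0.605
world d [ 0.0177 -0.0238 -0.0817] tool shift u [1.633 0.139 0.578] turn [5.67 0.12 0.63]
axes y [ 0.907  0.421 -0.011] z [ 0.421 -0.907  0.002]
```

Call:
drive_tool(
  series=[
    [[0.5,0.07,0.3],[5.6,0,0.6]],
    [[0.6,0.07,0.25],[0,0,0]],
    [[0.5,0,0],[0,0,0]],
    [[0,0,0],[0,0,0]],
  ],
)

```text
time: 2.0
eef_pos: [0.4476, 0.1406, 0.0999]
tcp_rot: [0.411, 0.574, -0.411, 0.576]
contact_force: [-0.8, 0.2, -0.7]
opening: 0.6
```

Run:
```python
from h import *
from plant import ctrl
plan([.448,.1405,.013],1.906-np.pi/2)
T=ctrl.read_camera("top");S=ctrl.read_camera("side")
a=cv2.resize(T["img"][210:270,245:330],None,fx=4,fy=4);b=cv2.resize(S["img"][150:260,260:360],None,fx=4,fy=4)
h=max(a.shape[0],b.shape[0]);z=np.zeros((h,a.shape[1]+b.shape[1],3),np.uint8);z[:a.shape[0],:a.shape[1]]=a;z[:b.shape[0],a.shape[1]:]=b
cv2.imwrite("pics/g1.png",z[:,:,::-1])
```

```text
t 2.0 pos [0.4476 0.1406 0.0999] q [ 0.09  0.    2.18 -0.    0.96 -0.24] F [-0.8  0.2 -0.7] op 0.6
world d [ 0.0004 -0.0001 -0.0869] tool shift u [ 1.737  0.003 -0.   ] turn [-0.32  0.13 -0.12]
axes y [0.946 0.324 0.002] z [ 0.324 -0.946  0.002]
```

View pics/g1.png

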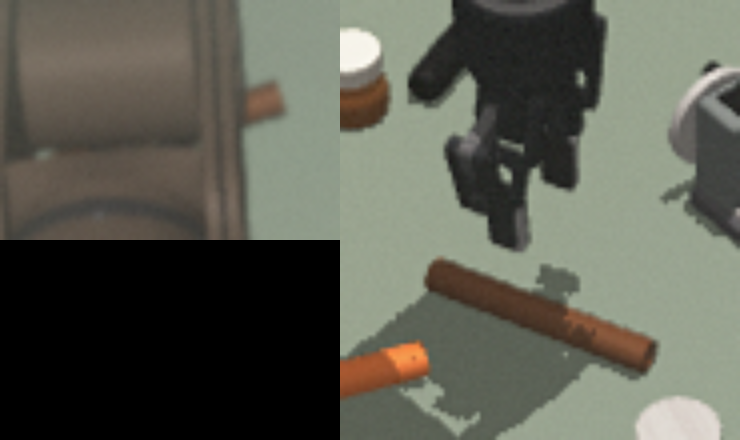

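The side view shows the open jaws above the tube's middle, aligned across it (tube at about crop (540,310)). Descending.

Call:
drive_tool(
  series=[
    [[0.7,0,0],[0,0,0]],
    [[0.6,0,0],[0,0,0]],
    [[0.3,0,0],[0,0,0]],
    [[0.05,0,0],[0,0,0]],
  ],
)

```text
time: 2.5
eef_pos: [0.4589, 0.1427, 0.0275]
tcp_rot: [0.416, 0.568, -0.404, 0.583]
contact_force: [-0.3, 0.4, -0.3]
opening: 0.603
```

```bash
python3 -c "
from h import *
plan([.448,.1405,.013],1.906-np.pi/2)"
```

```text
t 2.5 pos [0.4589 0.1427 0.0275] q [ 0.09  0.15  2.19 -0.    0.78 -0.24] F [-0.3  0.4 -0.3] op 0.603
world d [-0.0109 -0.0022 -0.0145] tool shift u [ 0.284 -0.228 -0.031] turn [-0.17  0.47 -1.5 ]
axes y [0.945 0.326 0.026] z [ 0.326 -0.945  0.008]
```

Call:
drive_tool(
  series=[
    [[0,-0.22,-0.03],[0,0.5,-1.5]],
    [[0,0,0],[0,0,0]],
  ],
)

```text
time: 2.7
eef_pos: [0.449, 0.141, 0.0298]
tcp_rot: [0.411, 0.576, -0.41, 0.576]
contact_force: [0.7, -0.2, -0.6]
opening: 0.6
```

```bash
python3 -c "
from h import *
plan([.448,.1405,.013],1.906-np.pi/2)"
```

```text
t 2.7 pos [0.449  0.141  0.0298] q [ 0.09  0.14  2.2   0.    0.8  -0.25] F [ 0.7 -0.2 -0.6] op 0.6
world d [-0.001  -0.0005 -0.0168] tool shift u [ 0.335 -0.022  0.003] turn [-0.11 -0.02 -0.09]
axes y [0.945 0.327 0.002] z [ 0.327 -0.945 -0.   ]
```

Call:
drive_tool(
  series=[
    [[0.17,-0.01,0],[0,0,0]],
    [[0.17,-0.01,0],[0,0,0]],
    [[0,0,0],[0,0,0]],
  ],
)

```text
time: 3.0
eef_pos: [0.4504, 0.1409, 0.0148]
tcp_rot: [0.412, 0.574, -0.408, 0.578]
contact_force: [-0.4, -0.6, -0.9]
opening: 0.602
```

```bash
python3 -c "
from h import *
plan([.448,.1405,.013],1.906-np.pi/2)"
```

```text
t 3.0 pos [0.4504 0.1409 0.0148] q [ 0.09  0.17  2.2   0.    0.77 -0.25] F [-0.4 -0.6 -0.9] op 0.602
world d [-0.0024 -0.0004 -0.0018] tool shift u [ 0.036 -0.049 -0.007] turn [-0.1   0.07 -0.48]
axes y [0.945 0.327 0.008] z [ 0.327 -0.945  0.001]
```

Call:
drive_tool(
  series=[
    [[0,-0.05,0],[0,0,-0.5]],
    [[0,0,0],[0,0,0]],
    [[0,0,0],[0,0,0]],
    [[0,0,0],[0,0,0]],
    [[0,0,0],[0,0,0]],
  ],
  grip=-1,
)

```text
time: 3.5
eef_pos: [0.448, 0.1401, 0.0149]
tcp_rot: [0.409, 0.576, -0.411, 0.576]
contact_force: [-0.5, 0.2, 0.0]
opening: 0.239
```

Call:
drive_tool(
  series=[
    [[0,0,0],[0,0,0]],
    [[0,0,0],[0,0,0]],
    [[-0.3,0,0],[0,0,0]],
    [[-0.7,0,0],[0,0,0]],
    [[0,0,0],[0,0,0]],
  ],
)

```text
time: 4.0
eef_pos: [0.447, 0.14, 0.0649]
tcp_rot: [0.409, 0.577, -0.412, 0.575]
contact_force: [1.3, 0.1, -1.7]
opening: 0.242
```

Run:
```python
from h import *
from plant import ctrl
plan([*wpt(0,-.005),.11],WY-np.pi/2)
S=ctrl.read_camera("side")
b=cv2.resize(S["img"][150:260,260:400],None,fx=4,fy=4);cv2.imwrite("pics/g2.png",b[:,:,::-1])
```

```text
t 4.0 pos [0.447  0.14   0.0649] q [ 0.09  0.07  2.19 -0.    0.89 -0.24] F [ 1.3  0.1 -1.7] op 0.242
world d [ 0.1607 -0.139   0.0451] tool shift u [-0.91   2.124  3.678] turn [22.92  0.07  0.25]
axes y [ 0.945  0.327 -0.005] z [ 0.327 -0.945  0.   ]
```

View pics/g2.png

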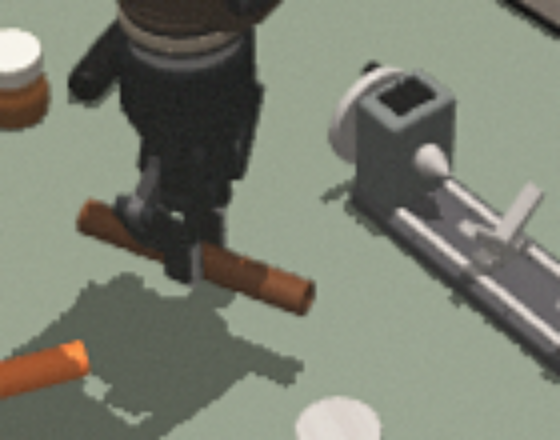

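Held: opening is 0.242 ≈ 21 mm and the tube is off the bench in the side view. Lifting and carrying it over the winder.

Call:
drive_tool(
  series=[
    [[-0.9,0.2,0.3],[5,0,0]],
    [[-0.8,0.3,0.4],[6,0,0]],
    [[0,0.3,0.7],[6,0,0]],
    [[0,0.2,0.7],[6,0,0]],
    [[0,0,0],[0,0,0]],
  ],
)

```text
time: 4.55
eef_pos: [0.5072, 0.0432, 0.1421]
tcp_rot: [-0.514, -0.483, 0.526, -0.475]
contact_force: [0.1, 1.7, -0.5]
opening: 0.236
```

Run:
```python
from h import *
plan([*wpt(0,-.005),.13],WY-np.pi/2)
```

```text
t 4.55 pos [0.5072 0.0432 0.1421] q [-0.11  0.04  2.05 -0.01  1.07 -0.03] F [ 0.1  1.7 -0.5] op 0.236
world d [ 0.1005 -0.0422 -0.0121] tool shift u [0.205 2.075 0.678] turn [-0.82  0.31  1.16]
axes y [ 0.997 -0.081 -0.02 ] z [-0.081 -0.997  0.005]
```

Call:
drive_tool(
  series=[
    [[0,0.6,0.25],[-0.8,0.3,1.2]],
    [[0,0.7,0.25],[0,0,0]],
    [[0,0.6,0.18],[0,0,0]],
    [[0,0.1,0],[0,0,0]],
    [[0,0,0],[0,0,0]],
  ],
)

```text
time: 5.05
eef_pos: [0.6015, 0.0027, 0.1313]
tcp_rot: [-0.513, -0.488, 0.519, -0.479]
contact_force: [0.3, 1.5, -0.2]
opening: 0.237
```

Run:
```python
from h import *
from plant import ctrl
plan([*wpt(0,-.005),.13],WY-np.pi/2)
for n,(x0,y0,x1,y1),f in(("top",(280,140,420,210),5),("side",(320,120,480,280),3.6)):
    c=ctrl.read_camera(n);pickle.dump(c,open(n+"3.pkl","wb"))
    z=cv2.resize(c["img"][y0:y1,x0:x1],None,fx=f,fy=f,interpolation=cv2.INTER_CUBIC)
    for u in range(x0,x1,20): cv2.putText(z,str(u),(int((u-x0)*f),10),0,.35,(255,255,0))
    for v in range(y0,y1,20): cv2.putText(z,str(v),(0,int((v-y0)*f)+4),0,.35,(255,255,0))
    cv2.imwrite(f"pics/{n}3.png",z[:,:,::-1])
```

```text
t 5.05 pos [0.6015 0.0027 0.1313] q [-0.16  0.25  1.84  0.    1.07 -0.1 ] F [ 0.3  1.5 -0.2] op 0.237
world d [ 0.0061 -0.0016 -0.0013] tool shift u [0.024 0.125 0.025] turn [ 0.1  -0.19  0.86]
axes y [ 0.998 -0.065 -0.015] z [-0.065 -0.998 -0.003]
```

View pics/top3.png

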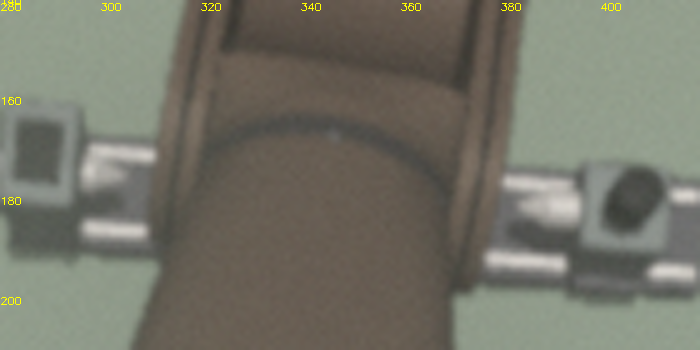

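View pics/side3.png

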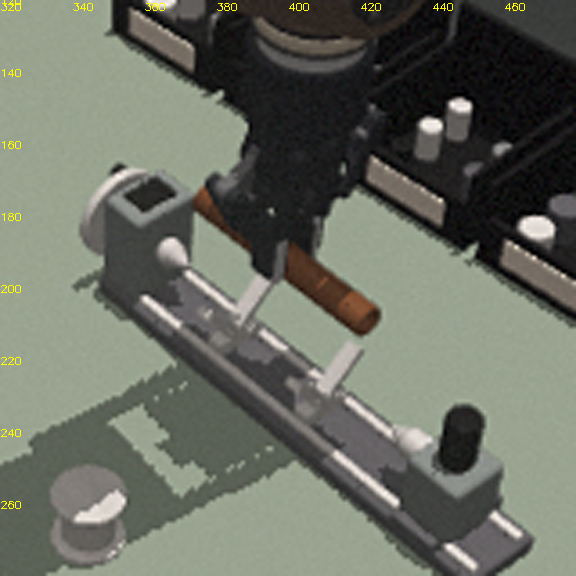

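The side view shows the tube held across the rests, its near end at about (422,208) and far end at about (376,175); the top view is blocked by the arm. I'll check its offset along the winder.

Run:
```python
from h import *
S=pickle.load(open("side3.pkl","rb"))
im=S["img"][160:225,360:440].astype(int);m=(((im[:,:,0]-im[:,:,2])>22)).astype(np.uint8)*255
cs,_=cv2.findContours(m,cv2.RETR_EXTERNAL,cv2.CHAIN_APPROX_NONE);k=np.concatenate([c for c in cs if cv2.contourArea(c)>8])+np.array([360,160])
b=cv2.boxPoints(cv2.minAreaRect(k));print(b.round(1).tolist(),cv2.minAreaRect(k)[1])
e=sorted([(np.linalg.norm(b[i]-b[(i+1)%4]),i) for i in range(4)]);i,j=e[0][1],e[1][1]
p=[(b[i]+b[(i+1)%4])/2,(b[j]+b[(j+1)%4])/2]
w=np.array([onz(S,q,.1274)[:2] for q in p])
for q in w: print(q.round(4),"winder",(ex@(q-O)).round(4),(ey@(q-O)).round(4))
print(np.linalg.norm(w[0]-w[1]), "mid",[(v@(w.mean(0)-O)).round(4) for v in(ex,ey)])
q=np.array([.6015,.0027]);print("tcp winder",[(v@(q-O)).round(4) for v in(ex,ey)])
```

```text
[[371.3999938964844, 176.8000030517578], [377.20001220703125, 169.10000610351562], [426.29998779296875, 206.0], [420.5, 213.60000610351562]] (61.40000534057617, 9.600000381469727)
[0.6061 0.0825] winder -0.007 0.0762
[ 0.5961 -0.0769] winder -0.0063 -0.0836
0.15978109723445863 mid [np.float64(-0.0067), np.float64(-0.0037)]
tcp winder [np.float64(-0.0063), np.float64(-0.0037)]
```

Tube middle agrees with the TCP within 1 mm and it is parallel to the bed. I need +6.3 mm in x, then down.

Call:
drive_tool(
  series=[
    [[0,0.13,0.02],[0,0,0.8]],
    [[0,0,0],[0,0,0]],
    [[0.5,0,0],[0,0,0]],
    [[0.5,0,0],[0,0,0]],
    [[0,0,0],[0,0,0]],
  ],
)

```text
time: 5.65
eef_pos: [0.6051, 0.0043, 0.0817]
tcp_rot: [0.516, 0.485, -0.514, 0.484]
contact_force: [-0.7, -0.1, -0.6]
opening: 0.239
```

Run:
```python
from h import *
plan([*wpt(0,-.005),.0534],WY-np.pi/2)
```

```text
t 5.65 pos [0.6051 0.0043 0.0817] q [-0.16  0.31  1.86  0.    0.97 -0.1 ] F [-0.7 -0.1 -0.6] op 0.239
world d [ 0.0026 -0.0033 -0.0283] tool shift u [0.566 0.055 0.065] turn [ 0.33 -0.19 -0.08]
axes y [ 0.998 -0.061  0.001] z [-0.061 -0.998 -0.003]
```

Call:
drive_tool(
  series=[
    [[0,0.06,0.06],[0,0,0]],
    [[0.2,0,0],[0,0,0]],
    [[0.2,0,0],[0,0,0]],
    [[0,0,0],[0,0,0]],
  ],
)

```text
time: 6.05
eef_pos: [0.6097, 0.001, 0.0641]
tcp_rot: [0.517, 0.484, -0.513, 0.486]
contact_force: [0.5, 0.1, -0.7]
opening: 0.241
```

Run:
```python
from h import *
from plant import ctrl
plan([*wpt(0,-.005),.0534],WY-np.pi/2)
c=ctrl.read_camera("side");pickle.dump(c,open("side4.pkl","wb"))
z=cv2.resize(c["img"][150:260,340:460],None,fx=5,fy=5,interpolation=cv2.INTER_CUBIC);cv2.imwrite("pics/side4.png",z[:,:,::-1])
```

```text
t 6.05 pos [0.6097 0.001  0.0641] q [-0.17  0.35  1.86  0.    0.93 -0.11] F [ 0.5  0.1 -0.7] op 0.241
world d [-0.002  -0.     -0.0107] tool shift u [ 0.214 -0.042  0.004] turn [ 0.36 -0.16 -0.37]
axes y [ 0.998 -0.061  0.007] z [-0.061 -0.998 -0.003]
```

View pics/side4.png

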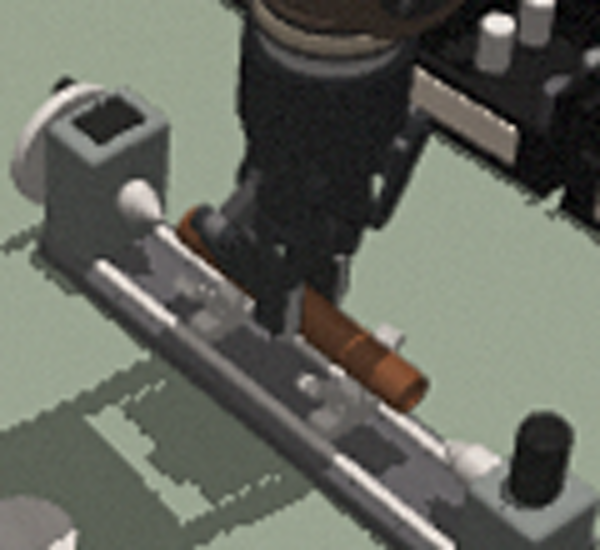

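The side view shows the tube entering both V-rests, its ends clear of both cones (tail end at crop (410,390), tail cone at (470,455)). Lowering the last 11 mm gently.

Call:
drive_tool(
  series=[
    [[0.06,-0.04,0],[0,0,-0.4]],
    [[0.06,0,0],[0,0,0]],
    [[0.06,0,0],[0,0,0]],
    [[0,0,0],[0,0,0]],
  ],
)

```text
time: 6.5
eef_pos: [0.6089, 0.001, 0.0563]
tcp_rot: [0.516, 0.485, -0.514, 0.485]
contact_force: [0.2, 0.4, -1.0]
opening: 0.243
```

Run:
```python
from h import *
plan([*wpt(0,-.005),.0534],WY-np.pi/2)
```

```text
t 6.5 pos [0.6089 0.001  0.0563] q [-0.17  0.36  1.86  0.    0.92 -0.11] F [ 0.2  0.4 -1. ] op 0.243
world d [-0.0012 -0.     -0.0029] tool shift u [ 0.057 -0.025  0.002] turn [ 0.36 -0.15 -0.12]
axes y [ 0.998 -0.06   0.002] z [-0.06  -0.998 -0.003]
```

Call:
drive_tool(
  series=[
    [[0.04,0,0],[0,0,0]],
    [[0.03,0,0],[0,0,0]],
    [[0,0,0],[0,0,0]],
  ],
)

```text
time: 6.8
eef_pos: [0.6093, 0.001, 0.0553]
tcp_rot: [0.516, 0.485, -0.514, 0.484]
contact_force: [-0.2, 0.3, -1.6]
opening: 0.236
```

Call:
drive_tool(
  series=[
    [[0.06,0,0],[0,0,0]],
    [[0.03,0,0],[0,0,0]],
    [[0,0,0],[0,0,0]],
  ],
)

```text
time: 7.1
eef_pos: [0.6094, 0.001, 0.0554]
tcp_rot: [0.515, 0.486, -0.515, 0.484]
contact_force: [-1.0, -0.6, -0.6]
opening: 0.238
```

Further down-commands no longer move it, so the tube is seated. Releasing.

Call:
drive_tool(
  series=[
    [[0,0,0],[0,0,0]],
    [[0,0,0],[0,0,0]],
    [[0,0,0],[0,0,0]],
    [[0,0,0],[0,0,0]],
    [[0,0,0],[0,0,0]],
  ],
  grip=0.3,
)

```text
time: 7.6
eef_pos: [0.6102, 0.0009, 0.0547]
tcp_rot: [0.516, 0.485, -0.514, 0.484]
contact_force: [-0.6, -0.3, 0.9]
opening: 0.651
```

Call:
drive_tool(
  series=[
    [[-0.3,0,0],[0,0,0]],
    [[-0.8,0,0],[0,0,0]],
    [[-0.9,0,0],[0,0,0]],
    [[-0.2,0,0.8],[0,0,0]],
    [[0,0,0.9],[0,0,0]],
  ],
)

```text
time: 8.1
eef_pos: [0.6051, -0.0814, 0.1714]
tcp_rot: [0.513, 0.487, -0.512, 0.486]
contact_force: [0.7, -0.6, -0.3]
opening: 0.652
```

Call:
drive_tool(
  series=[
    [[0,0,0.7],[0,0,0]],
    [[0,0,0.5],[0,0,0]],
    [[0,0,0.2],[0,0,0]],
    [[0,0,0],[0,0,0]],
  ],
)

```text
time: 8.5
eef_pos: [0.6029, -0.1589, 0.1795]
tcp_rot: [0.516, 0.482, -0.512, 0.489]
contact_force: [-0.4, 0.5, 0.3]
opening: 0.647
```

Run:
```python
from h import *
from plant import ctrl
plan([.5972,-.1516,.12],WY-np.pi/2)
for n,(x0,y0,x1,y1),f in(("top",(260,140,430,210),4.5),("side",(330,120,480,280),3.6)):
    c=ctrl.read_camera(n);pickle.dump(c,open(n+"5.pkl","wb"))
    z=cv2.resize(c["img"][y0:y1,x0:x1],None,fx=f,fy=f,interpolation=cv2.INTER_CUBIC)
    for u in range(x0,x1,20): cv2.putText(z,str(u),(int((u-x0)*f),10),0,.35,(255,255,0))
    for v in range(y0,y1,20): cv2.putText(z,str(v),(0,int((v-y0)*f)+4),0,.35,(255,255,0))
    cv2.imwrite(f"pics/{n}5.png",z[:,:,::-1])
```

```text
t 8.5 pos [ 0.6029 -0.1589  0.1795] q [-0.42  0.23  1.77  0.    1.14 -0.37] F [-0.4  0.5  0.3] op 0.647
world d [-0.0057  0.0073 -0.0595] tool shift u [ 1.188 -0.135 -0.142] turn [ 0.58  0.13 -0.62]
axes y [ 0.998 -0.057  0.011] z [-0.057 -0.998  0.002]
```

View pics/top5.png

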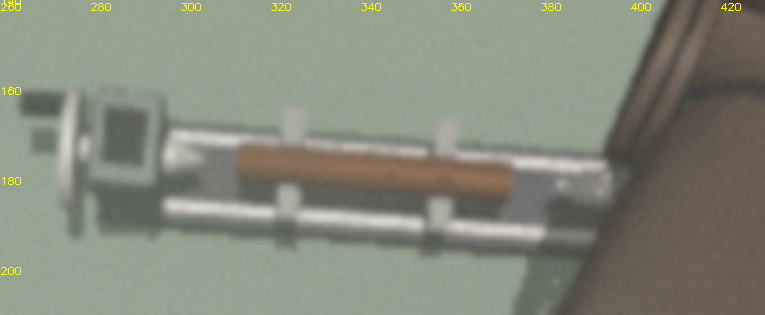

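View pics/side5.png

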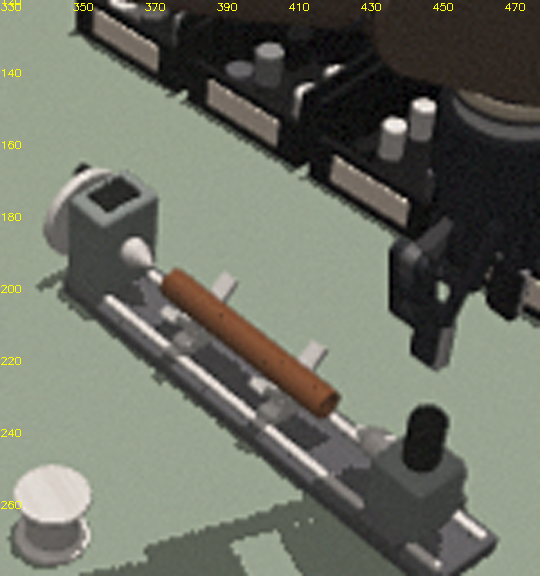

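Both views show the tube lying straight in both rests, clear of both cones: ends at about (312,176) and (373,180) in the top view, headstock cone tip at ~305, tail cone tip at ~383. I'll check the numbers and the knob height.

Run:
```python
from h import *
for n,roi in(("top",(300,165,385,190)),("side",(370,190,430,240))):
    c=pickle.load(open(n+"5.pkl","rb"));x0,y0,x1,y1=roi
    im=c["img"][y0:y1,x0:x1].astype(int);m=((im[:,:,0]-im[:,:,2])>22).astype(np.uint8)*255
    cs,_=cv2.findContours(m,cv2.RETR_EXTERNAL,cv2.CHAIN_APPROX_NONE);k=max(cs,key=cv2.contourArea)+np.array([x0,y0])
    r=cv2.minAreaRect(k);b=cv2.boxPoints(r);e=sorted([(np.linalg.norm(b[i]-b[(i+1)%4]),i) for i in range(4)])
    w=np.array([onz(c,(b[i]+b[(i+1)%4])/2,.052)[:2] for _,i in e[:2]])
    print(n,np.round(r[1],1),[((ex@(q-O)).round(4),(ey@(q-O)).round(4)) for q in w],"mid",[(v@(w.mean(0)-O)).round(4) for v in(ex,ey)])
S=pickle.load(open("side5.pkl","rb"))
# knob mask in side
g=S["img"][225:262,430:465].max(2);m=(g<45).astype(np.uint8)*255
cs,_=cv2.findContours(m,cv2.RETR_EXTERNAL,cv2.CHAIN_APPROX_NONE);k=max(cs,key=cv2.contourArea)
x,y,w,h=cv2.boundingRect(k);print("knob bbox",x+430,y+225,w,h)
# project knob axis for candidate travel values
for tr in(.012,.016,.02):
    q=wpt(0,-.175+tr);print(tr,q.round(4),proj(S,[*q,.102]).round(1),proj(S,[*q,.064]).round(1))
```

```text
top [60.5  7.8] [(np.float64(0.0008), np.float64(0.0704)), (np.float64(-0.0003), np.float64(-0.0793))] mid [np.float64(0.0003), np.float64(-0.0045)]
side [59.2  9.1] [(np.float64(-0.0007), np.float64(0.073)), (np.float64(-0.0011), np.float64(-0.0857))] mid [np.float64(-0.0009), np.float64(-0.0064)]
knob bbox 442 233 12 18
0.012 [ 0.5971 -0.1566] [450.6 237. ] [448.1 248.7]
0.016 [ 0.5974 -0.1526] [449.2 235.9] [446.7 247.7]
0.02 [ 0.5977 -0.1487] [447.9 234.9] [445.4 246.7]
```

Tube is at winder (0.000, -0.005), as intended. Now onto the knob.

Call:
drive_tool(
  series=[
    [[0.1,-0.12,-0.14],[0.6,0,-0.6]],
    [[0.4,0,0],[0,0,0]],
    [[0.3,0,0],[0,0,0]],
    [[0,0,0],[0,0,0]],
  ],
)

```text
time: 9.0
eef_pos: [0.5964, -0.1432, 0.1366]
tcp_rot: [-0.514, -0.486, 0.516, -0.484]
contact_force: [-0.2, -0.1, -0.8]
opening: 0.65
```

Run:
```python
from h import *
plan([.5973,-.152,.085],WY-np.pi/2)
```

```text
t 9.0 pos [ 0.5964 -0.1432  0.1366] q [-0.4   0.26  1.81 -0.    1.07 -0.34] F [-0.2 -0.1 -0.8] op 0.65
world d [ 0.0009 -0.0088 -0.0516] tool shift u [1.032 0.033 0.175] turn [ 0.34 -0.02  0.2 ]
axes y [ 0.998 -0.061 -0.004] z [-0.061 -0.998 -0.   ]
```

Call:
drive_tool(
  series=[
    [[0.1,0.03,0.17],[0,0,0]],
    [[0.3,0,0],[0,0,0]],
    [[0,0,0],[0,0,0]],
  ],
)

```text
time: 9.3
eef_pos: [0.5974, -0.1509, 0.115]
tcp_rot: [-0.514, -0.486, 0.515, -0.484]
contact_force: [-0.6, 0.5, 0.2]
opening: 0.646
```

Run:
```python
from h import *
from plant import ctrl
plan([.5973,-.152,.085],WY-np.pi/2)
c=ctrl.read_camera("side")
z=cv2.resize(c["img"][180:280,390:490],None,fx=5,fy=5,interpolation=cv2.INTER_CUBIC);cv2.imwrite("pics/side6.png",z[:,:,::-1])
```

```text
t 9.3 pos [ 0.5974 -0.1509  0.115 ] q [-0.41  0.29  1.82 -0.    1.04 -0.35] F [-0.6  0.5  0.2] op 0.646
world d [-0.0001 -0.0011 -0.03  ] tool shift u [0.6   0.002 0.023] turn [ 0.44 -0.04  0.25]
axes y [ 0.998 -0.059 -0.004] z [-0.059 -0.998 -0.001]
```

View pics/side6.png

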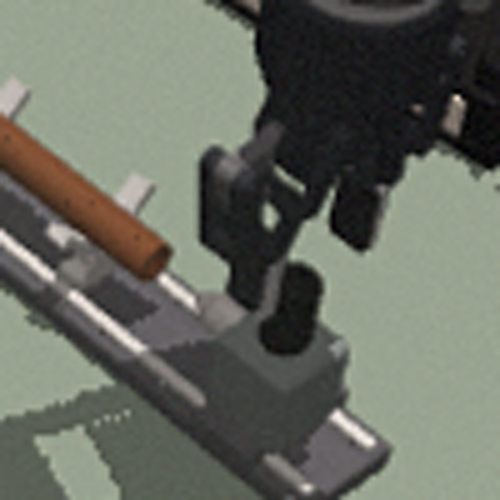

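The side view shows the jaws straddling the knob (knob top at crop (297,285), fingertips at (250,305) and (355,245)). Descending and closing lightly.

Call:
drive_tool(
  series=[
    [[0.2,0,0.02],[0.4,0,0.2]],
    [[0.2,0,0],[0,0,0]],
    [[0.15,0,0],[0,0,0]],
    [[0,0,0],[0,0,0]],
  ],
)

```text
time: 9.75
eef_pos: [0.5989, -0.1532, 0.0877]
tcp_rot: [0.517, 0.482, -0.516, 0.484]
contact_force: [-0.8, 0.5, -0.3]
opening: 0.649
```

Call:
drive_tool(
  series=[
    [[0,0,0],[0,0,0]],
    [[0,0,0],[0,0,0]],
    [[0,0,0],[0,0,0]],
    [[0,0,0],[0,0,0]],
    [[0,0,0],[0,0,0]],
  ],
  grip=-1,
  newtons=25,
)

```text
time: 10.25
eef_pos: [0.5973, -0.1531, 0.0876]
tcp_rot: [-0.516, -0.483, 0.517, -0.483]
contact_force: [-0.0, -0.0, -0.7]
opening: 0.273
```

Run:
```python
from h import *
plan([*wpt(0,-.175+.0815),.085],WY-np.pi/2)
```

```text
t 10.25 pos [ 0.5973 -0.1531  0.0876] q [-0.41  0.33  1.83 -0.    0.99 -0.35] F [-0.  -0.  -0.7] op 0.273
world d [ 0.0045  0.0658 -0.0026] tool shift u [ 0.051  0.002 -1.318] turn [0.   0.04 0.08]
axes y [ 0.998 -0.067 -0.001] z [-0.067 -0.998  0.001]
```

Knob gripped: 23 mm opening, and the jaws centred 1.6 mm toward the predicted axis. Sliding towards the headstock, about 66 mm expected.

Call:
drive_tool(
  series=[
    [[0,0,-0.2],[0,0,0]],
    [[0,0,-0.2],[0,0,0]],
    [[0,0,-0.2],[0,0,0]],
    [[0,0,-0.1],[0,0,0]],
    [[0,0,0],[0,0,0]],
  ],
)

```text
time: 10.75
eef_pos: [0.5997, -0.1169, 0.0876]
tcp_rot: [-0.515, -0.482, 0.518, -0.484]
contact_force: [0.0, -3.5, -2.6]
opening: 0.273
```

Run:
```python
from h import *
from plant import ctrl
plan([*wpt(0,-.175+.0815),.0876],WY-np.pi/2)
c=ctrl.read_camera("side")
z=cv2.resize(c["img"][150:280,330:490],None,fx=5,fy=4.6,interpolation=cv2.INTER_CUBIC);cv2.imwrite("pics/side7.png",z[:,:,::-1])
```

```text
t 10.75 pos [ 0.5997 -0.1169  0.0876] q [-0.36  0.32  1.84 -0.01  0.98 -0.29] F [ 0.  -3.5 -2.6] op 0.273
world d [ 0.002   0.0296 -0.    ] tool shift u [-0.003  0.002 -0.593] turn [0.08 0.29 0.06]
axes y [ 0.998 -0.065 -0.001] z [-0.065 -0.998  0.005]
```

View pics/side7.png

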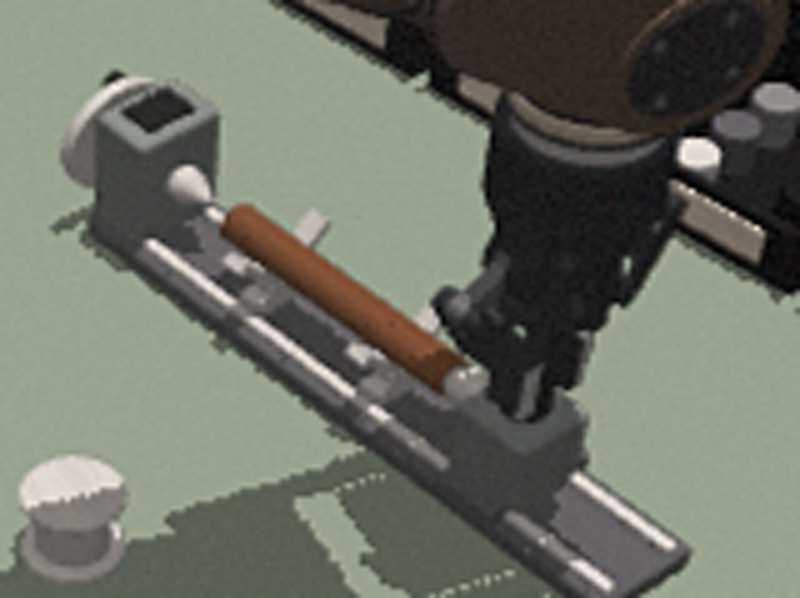

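The tail cone has reached the tube's end (crop (463,380)). About 30 mm remain, in smaller steps while watching the force.

Call:
drive_tool(
  series=[
    [[0,0,-0.12],[0,0.2,0]],
    [[0,0,-0.12],[0,0,0]],
    [[0,0,-0.12],[0,0,0]],
    [[0,0,-0.08],[0,0,0]],
  ],
)

```text
time: 11.2
eef_pos: [0.6012, -0.0946, 0.0876]
tcp_rot: [-0.516, -0.483, 0.517, -0.483]
contact_force: [-1.1, -3.4, -1.4]
opening: 0.267
```

Run:
```python
from h import *
from plant import ctrl
plan([*wpt(0,-.175+.0815),.0876],WY-np.pi/2)
c=ctrl.read_camera("side")
z=cv2.resize(c["img"][150:280,330:490],None,fx=5,fy=4.6,interpolation=cv2.INTER_CUBIC);cv2.imwrite("pics/side8.png",z[:,:,::-1])
```

```text
t 11.2 pos [ 0.6012 -0.0946  0.0876] q [-0.32  0.31  1.85 -0.    0.98 -0.25] F [-1.1 -3.4 -1.4] op 0.267
world d [ 0.0005  0.0073 -0.    ] tool shift u [ 0.     0.001 -0.147] turn [0.02 0.13 0.06]
axes y [ 0.998 -0.066 -0.001] z [-0.066 -0.998  0.002]
```

View pics/side8.png

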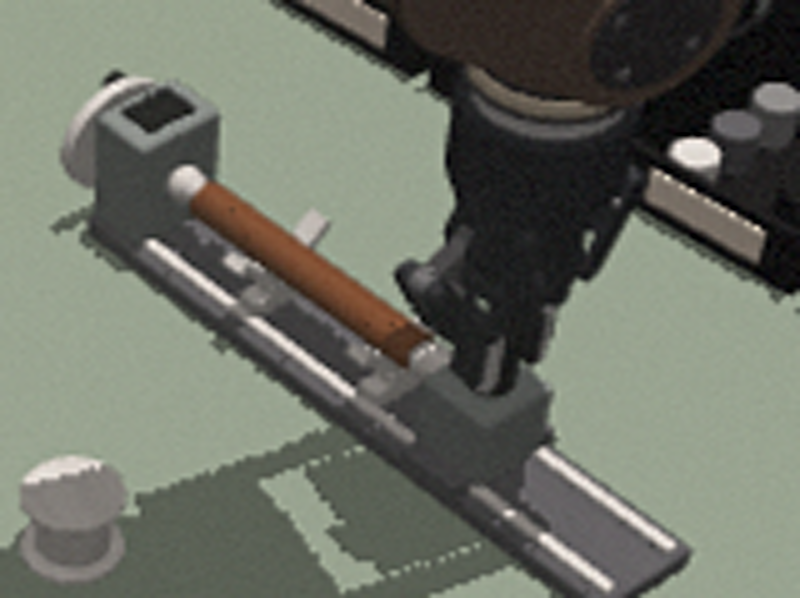

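The tube has reached the headstock cone and is going over its tip. About 7 mm remain, so 2 mm steps now.

Call:
drive_tool(
  series=[
    [[0,0,-0.06],[0,0,0]],
    [[0,0,-0.06],[0,0,0]],
  ],
)

```text
time: 11.45
eef_pos: [0.6016, -0.089, 0.0876]
tcp_rot: [-0.514, -0.482, 0.518, -0.485]
contact_force: [-2.1, -13.0, -2.1]
opening: 0.272
```

Call:
drive_tool(
  series=[
    [[0,0,-0.06],[0,0,0]],
  ],
)

```text
time: 11.55
eef_pos: [0.6016, -0.0888, 0.0877]
tcp_rot: [-0.512, -0.481, 0.519, -0.487]
contact_force: [-2.4, -15.1, -2.7]
opening: 0.271
```

Call:
drive_tool(
  series=[
    [[0,0,-0.06],[0,0,0]],
  ],
)

```text
time: 11.65
eef_pos: [0.6016, -0.0888, 0.0877]
tcp_rot: [-0.51, -0.48, 0.52, -0.488]
contact_force: [-2.2, -13.4, -2.3]
opening: 0.275
```

The force rose to 13–15 N and motion stopped after 64.4 mm of slide, where 65 was predicted, so it looks snug. Relaxing, opening and backing off straight up.

Call:
drive_tool(
  series=[
    [[0,0,0],[0,0,0]],
    [[0,0,0],[0,0,0]],
  ],
)

```text
time: 11.85
eef_pos: [0.6016, -0.0894, 0.0876]
tcp_rot: [-0.511, -0.48, 0.521, -0.488]
contact_force: [-0.3, -2.5, -0.6]
opening: 0.273
```

Call:
drive_tool(
  series=[
    [[0,0,0],[0,0,0]],
    [[0,0,0],[0,0,0]],
    [[0,0,0],[0,0,0]],
    [[0,0,0],[0,0,0]],
    [[0,0,0],[0,0,0]],
  ],
  grip=0.3,
)

```text
time: 12.35
eef_pos: [0.6031, -0.0863, 0.089]
tcp_rot: [-0.513, -0.48, 0.519, -0.488]
contact_force: [-0.0, -0.4, -0.6]
opening: 0.65
```

Call:
drive_tool(
  series=[
    [[-0.3,0,0],[0,0,0]],
    [[-0.6,0,0],[0,0,0]],
    [[-0.8,0,0],[0,0,0]],
    [[-0.5,0,0.7],[0,0,0]],
    [[0,0,0.9],[0,0,0]],
  ],
)

```text
time: 12.85
eef_pos: [0.598, -0.1609, 0.2071]
tcp_rot: [-0.511, -0.482, 0.517, -0.489]
contact_force: [-0.4, -0.6, 0.5]
opening: 0.648
```

Call:
drive_tool(
  series=[
    [[0,0,0.9],[0,0,0]],
    [[0,0,0.9],[0,0,0]],
    [[0,0,0.9],[0,0,0]],
    [[0,0,0.5],[0,0,0]],
    [[0,0,0],[0,0,0]],
  ],
)

```text
time: 13.35
eef_pos: [0.5897, -0.3319, 0.221]
tcp_rot: [-0.513, -0.476, 0.516, -0.494]
contact_force: [-0.3, 0.1, -0.6]
opening: 0.653
```

Run:
```python
from h import *
from plant import ctrl
plan([*wpt(0,-.175+.0815),.0876],WY-np.pi/2)
out=[]
for n,(x0,y0,x1,y1),f,roi in(("top",(260,140,430,210),4.5,(285,165,385,190)),("side",(330,140,480,280),3.6,(355,180,425,240))):
    c=ctrl.read_camera(n);pickle.dump(c,open(n+"9.pkl","wb"))
    z=cv2.resize(c["img"][y0:y1,x0:x1],None,fx=f,fy=f,interpolation=cv2.INTER_CUBIC)
    for u in range(x0,x1,20): cv2.putText(z,str(u),(int((u-x0)*f),10),0,.35,(255,255,0))
    for v in range(y0,y1,20): cv2.putText(z,str(v),(0,int((v-y0)*f)+4),0,.35,(255,255,0))
    cv2.imwrite(f"pics/{n}9.png",z[:,:,::-1])
    a0,b0,a1,b1=roi
    im=c["img"][b0:b1,a0:a1].astype(int);m=((im[:,:,0]-im[:,:,2])>22).astype(np.uint8)*255
    cs,_=cv2.findContours(m,cv2.RETR_EXTERNAL,cv2.CHAIN_APPROX_NONE);k=max(cs,key=cv2.contourArea)+np.array([a0,b0])
    r=cv2.minAreaRect(k);b=cv2.boxPoints(r);e=sorted([(np.linalg.norm(b[i]-b[(i+1)%4]),i) for i in range(4)])
    w=np.array([onz(c,(b[i]+b[(i+1)%4])/2,.052)[:2] for _,i in e[:2]])
    print(n,np.round(r[1],1),[((ex@(q-O)).round(4),(ey@(q-O)).round(4)) for q in w],"mid",[(v@(w.mean(0)-O)).round(4) for v in(ex,ey)])
for tr in(.0765,.0815,.0855):
    q=wpt(0,-.175+tr)
    print(tr,[(proj(c,[*q,.102]).round(1).tolist(),proj(c,[*q,.064]).round(1).tolist()) for c in(pickle.load(open("top9.pkl","rb")),pickle.load(open("side9.pkl","rb")))])
```

```text
t 13.35 pos [ 0.5897 -0.3319  0.221 ] q [-0.66  0.3   1.61 -0.01  1.22 -0.6 ] F [-0.3  0.1 -0.6] op 0.653
world d [ 0.0121  0.2446 -0.1334] tool shift u [ 2.567 -0.086 -4.951] turn [ 0.45  1.15 -0.85]
axes y [ 0.998 -0.059  0.015] z [-0.059 -0.998  0.02 ]
top [60.5  7.6] [(np.float64(0.0003), np.float64(0.1001)), (np.float64(0.0002), np.float64(-0.0495))] mid [np.float64(0.0003), np.float64(0.0253)]
side [56.5  9.1] [(np.float64(0.0003), np.float64(0.1036)), (np.float64(-0.001), np.float64(-0.0523))] mid [np.float64(-0.0003), np.float64(0.0257)]
0.0765 [([383.7, 175.5], [381.6, 179.3]), ([429.0, 220.4], [427.0, 232.3])]
0.0815 [([381.5, 175.4], [379.5, 179.2]), ([427.4, 219.2], [425.4, 231.0])]
0.0855 [([379.9, 175.2], [377.9, 179.1]), ([426.1, 218.2], [424.1, 230.0])]
```

View pics/top9.png

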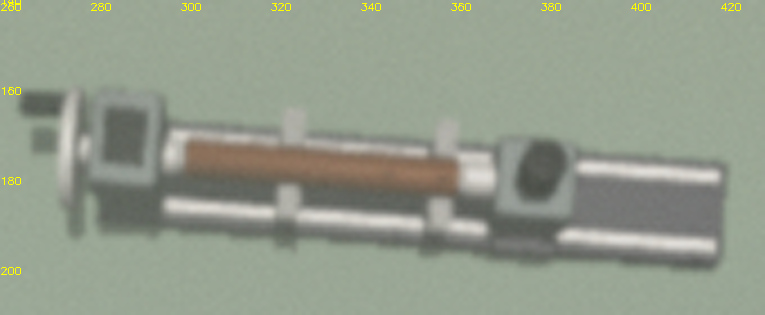

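View pics/side9.png

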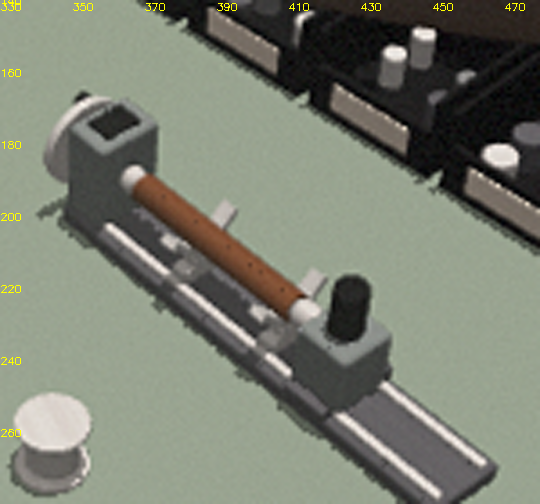

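Both views show the tube seated on both cones: ends at (299,175) and (359,180) in the top view, with no gap at either cone. The knob top at ~(381,176) matches travel ≈ 0.0825. Tube middle measures y ≈ 0.0255 and x ≈ 0, inside the limits. The arm is clear, so I'm handing in.

```bash
python3 -c "
from plant import ctrl
import numpy as np
s=ctrl.get_state();print(s['time'],np.abs(s['dq']).max())
print(ctrl.sign_off())"
```

```text
13.45 0.03421670993085267
the job is handed in; nothing more can be done
None
```

The long brown tube is in the winder, held snugly between the two cones. I handed the job in at 13.45 s of the 48 s allowed; hand-in gives no verdict.

- **Placing the tube:** I laid it in both V-rests at about winder (0, -5 mm), clear of both cones, and let go. Both camera views confirmed this before I touched the tailstock.
- **Sliding the tailstock:** I moved it up by its knob. It stopped after about 64 mm, with the force at 13–15 N. I then opened the gripper and moved the arm well clear.
- **Last checks:**
  - The tube is on the winder's axis to within about 1 mm.
  - Its middle is at y ≈ 25.3 mm (top camera) and 25.7 mm (side camera); the nominal is 24 and the limits are 18 to 30.
  - Tailstock travel is about 0.081–0.0825 m; the limits are 0.0765 to 0.0855.

**Disagreements:**
- The tube middle reads 1–2 mm past nominal, which fits the 2 mm camera calibration.
- The side camera overestimates the tube's length by 5–10 mm.
- While the gripper opened on the knob, the tool drifted about 3 mm toward the headstock. The pictures taken afterwards show the tube still seated on both cones.

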